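Shim the rocking paint scale

ROBOT

A 7-joint arm with a two-finger parallel gripper is mounted at the origin on a cart in front of the work surface, level with it; the furniture and walls round the work are solid. World frame = base frame: x ahead of the robot, y to its left, z up, the work surface at z = 0. Lengths are in m, angles in rad, forces in N, time in s.
With the tool pointing down it reaches from about 0.4 to 0.85 m from the base axis. Payload 4.5 kg.
Tool frame: the origin (TCP) lies at the very end of the fingers, on their centre line; the grasp point (between the pads) lies 19 mm behind it; z points along the fingers, y is the line along which they close (so a half turn about z gives the same grasp; the last joint's range is limited). The gripper opens to 88 mm and grips with 3 to 60 N. Pads are 18 mm wide; open, the fingers measure 123 mm over their backs; the gripper's body (75 mm by 187 mm) begins 45 mm behind the grasp point.
Start: joints at [-1.238, 0.689, -0.195, 1.565, 0.157, 0.902, -0.215], TCP at [0.184, 0.597, 0.218] pointing down, gripper open.
Joint ranges: [-3.01, 3.01], [-0.46, 2.08], [-1.47, 1.51], [0.13, 2.56], [-1, 4.14], [0.04, 2.09], [-2.66, 2.66]. Speed limits (rad/s): [2.57, 2.57, 3.14, 3.14, 3.14, 3.14, 3.14].

INTERFACE

Orientations are given as a unit quaternion [x, y, z, w].
In Python, from plant import r gives the robot as it stands. The module is installed in compiled form; this text tells all that it offers.
- The arm moves only by the tool step_arm, never from a script. Its argument "increments" is a list of rows, each a list of 2 entries, a list of its own where there are three numbers: the shift along the world's x, y, z in cm, then the turn, a rotation vector about the world's x, y, z in degrees. A call has exactly 10 rows; each row shifts and turns the commanded pose from where the row before left it; what a row does not reach is not made up. A row lasts 1/10 s, in which the tool goes at most 50 mm and 8.59 degrees, less where a joint would pass 70% of its speed; a pose out of reach is approached as far as the arm can. A call is refused whole if a number of a shift passes 5 or a number of a turn 8.59, either way. A call with a gripper value outside its range is refused whole. "fingers" is the opening, from 0 (shut) to 1 (fully open), set as the call begins (left out, the last holds). The fingers move at their own pace and stop on an object; "grip_force" is the grip in N (left out, the last holds). Time passes only in rows, so rows that do not move let the fingers close, or fill a call up. It gives the time, the measured TCP pose, the force, the opening and the grip force at its end, in the units of the state.
- r.get_state(): the state, without advancing time (a new reading comes with each control period).
- r.snapshot(name): name is "scene" or "top" or "wrist"; returns (picture, depth): 420x560x3 uint8, red, green, blue; 420x560 float32, m along the optical axis (not along the pixel's ray), 0 where there is no reading.
- r.calibration(name): a dict with "fov_y" (degrees; the focal length in pixels is half the picture's height over the tangent of half this angle, whatever the lens; pixels are square), "cx", "cy" (the principal point, pixels), "R" (3x3) and "t" (3): a world point X has camera coordinates R X + t. Camera axes: x right, y down, z forward; pixel columns grow to the right and rows downward; lengths in m; the calibration is good to about 2 mm. A picture is of the moment at which its call begins: read the wrist's pose just before it. calibration takes no time and is no camera call; for the wrist camera it gives the pose at the moment of the call.
- r.finish_job(): hands the job in; it is judged then, once.
The state is a dict: "clock": time; "q": joint angles; "qd": joint speeds; "joint_torque": joint torques, N m; "tool_pos": TCP position; "eef_rot": TCP orientation; "contact_force": force on the tool from outside, world axes, zero at the start; "moment": the same for the moment, N m; "opening": opening from 0.0 (shut) to 1.0 (fully open); "finger_force": force on a finger pad.
Only numpy, scipy, OpenCV 4.12 (cv2) and the standard library are available. Lean on these libraries where they do the work, as an engineer would, in place of code of your own. Each camera call takes 0.05 s, during which the arm holds its last target. There are 200 camera calls.

TASK

The bench scale rocks because its front right foot has lost its rubber pad. With the fingertips alone, push the wooden wedge along the bench, thin end first, under that bare foot until it just takes up the gap and the scale stands firmly on all four corners, neither loose nor jacked up; then press down firmly on the top of the scale right above that foot to prove that the rocking has stopped, and let go. Do not pick up or tip anything, shove the scale out of its place, or disturb the tin on its pan or the other things on the bench.

Things in the scene. Friction and masses are not known exactly. Their poses are not given: they have to be found in the camera images.
- scale: light grey bench scale, 220 x 180 mm, about 2 kg. Origin on the bench plane under its centre; z up, x from its front (display; side facing the robot) to its back, y to its left. Underside of the housing 20 mm above the bench, front panel 55 mm, steel pan (x -33 to +105 mm) 68 mm. Feet at (+-94, +-74) mm, three on rubber pads; the front right one, at (-94, -74) mm, is bare and hangs free
- short_foot (a point): centre of the flat underside of the bare steel stub (22 mm across), 5 to 6 mm above the bench. The scale stands on its three pads, only lightly (about 5 N) on the back left one, so a press of 5 N or more on the front right corner rocks it until a shim carries that foot
- corner_top (a point): point on the plain flat top of the front panel exactly above the bare foot, 55 mm above the bench: the place to press, with about 10 N. Within 25 mm of it nothing stands higher than the panel; the pan begins 60 mm behind it
- pad_fl: black rubber pad of the front left foot, 26 mm across, 7 mm thick, springy (about 15 N per mm); origin at the centre of its underside
- pad_bl: rubber pad of the back left foot; origin at the centre of its underside
- pad_br: rubber pad of the back right foot; origin at the centre of its underside
- wedge: loose light pine wedge, 100 mm long, 46 mm wide, rising evenly from 2 mm thick at the tip to 16 mm at the butt, 40 g. Origin at the centre of its underside; x points from butt to tip, z up. It starts right of the scale, tip towards the bare foot and 15 to 65 mm short of it, up to 15 mm and 0.15 rad off the line. It holds by friction and stays where it is left
- wedge_tip (a point): middle of the wedge's thin end, on the bench. Properly driven, the tip is roughly 15 to 20 mm past the bare foot's centre
- wedge_butt (a point): middle of the wedge's flat thick end (46 mm wide, 16 mm high), 8 mm above the bench: the face to push on. Once the wedge touches the foot the push needed climbs evenly from under 1 N to about 10 N over some 13 mm of travel; 3 to 6 N is right, and beyond about 9 N the scale is jacked up or begins to shift
- paint_tin: closed blue paint tin, 78 mm across and 74 mm high, 0.42 kg, standing on the pan towards its back left; origin at the centre of its underside
- mug: cream enamel mug, 84 mm high, to leave alone; origin at the centre of its underside
- masking_tape: roll of cream masking tape lying flat, 108 mm across, to leave alone; origin under its centre
- screwdriver: screwdriver with orange handle, 191 mm long, lying to the right, to leave alone; origin under its centre
- letter_block_a: small brown wooden letter block, 50 x 45 x 24 mm, on the left, to leave alone; origin under its centre
- paint_tin_open: open grey tin, 63 mm across and 56 mm high, to leave alone; origin under its centre
Not all that is in view belongs to the job. There is more than one size of the wedge; the one meant has the size given above.

How it is judged:
By the outcome, as a careful person would: the job done as asked, in the order asked, and still so for the second after the job is handed in, with the robot touching nothing.
It also fails if it takes over 51 s, if anything falls off the work surface, if the arm or the gripper's body presses on something with over 40 N, if the wrist force passes 120 N, or if a joint passes its speed limit or range.

## Working session

There is one attempt and no reset: what is moved stays moved. The work goes in short steps, Python scripts to look and compute and a tool call to move; the robot and the scene stay as the last step left them, time stands still between calls to the robot, and variables do not carry over. Pictures are saved under pics/ and viewed, at most 10 in all, crops included, and the job is handed in when it is done.

Besides the shell and the picture viewer there is one more tool, called as a command line: name --argument value ..., lists and objects as JSON in quotes. step_arm: Moves the arm, as the interface text tells. Its arguments: {"type":"object","properties":{"increments":{"type":"array","items":{"type":"array"}},"fingers":{"type":"number"},"grip_force":{"type":"number"}},"required":["increments"]}

```bash
mkdir -p pics; cat > h.py <<'E'
import numpy as np, cv2
from plant import r
def snap(n,f=None):
    c=r.calibration(n); p,d=r.snapshot(n)
    if f: cv2.imwrite('pics/'+f,p[:,:,::-1])
    return c,p,d
def foc(c): return 210/np.tan(np.radians(c['fov_y'])/2)
def ray(c,uv,z):
    R=np.array(c['R']);t=np.array(c['t']);o=-R.T@t
    v=R.T@np.array([(uv[0]-c['cx'])/foc(c),(uv[1]-c['cy'])/foc(c),1]);return o+v*(z-o[2])/v[2]
def proj(c,X):
    x=np.array(c['R'])@np.array(X)+np.array(c['t']);return x[:2]/x[2]*foc(c)+[c['cx'],c['cy']]
def cloud(c,d):
    v,u=np.mgrid[0:420,0:560];X=np.stack([(u-c['cx'])/foc(c)*d,(v-c['cy'])/foc(c)*d,d],-1)
    return (X-np.array(c['t']))@np.array(c['R'])
E
python3 - <<'E'
from h import *
a=snap('top','top.png');b=snap('scene','scene.png')
np.savez('s0.npz',tp=a[1],td=a[2],sp=b[1],sd=b[2])
print(a[0],b[0]);s=r.get_state();print(s)
E
```

```text
{'fov_y': 52.725277236112305, 'cx': 279.34565184599353, 'cy': 210.3677668081908, 'R': array([[ 0.01263176, -0.99955549,  0.02700493],
       [-0.99572734, -0.01504485, -0.09110832],
       [ 0.09147411, -0.02573869, -0.99547476]]), 't': array([-0.12316668,  0.57287841,  1.31064172])} {'fov_y': 51.91487143134175, 'cx': 278.26548711786216, 'cy': 209.2227710130515, 'R': array([[ 0.91675408, -0.39934281,  0.00934197],
       [-0.29255841, -0.68717   , -0.66498644],
       [ 0.27197708,  0.60689596, -0.746797  ]]), 't': array([-0.54461599,  0.14781139,  1.45773989])}
{'clock': 0.1, 'q': array([-1.2381994 ,  0.68994239, -0.19450143,  1.56620414,  0.15732602,
        0.90248968, -0.21510001]), 'qd': array([ 1.09676796e-03, -1.68617765e-03,  1.25842948e-03, -3.27583443e-03,
        5.41809890e-04,  5.09862296e-05, -5.79698061e-04]), 'joint_torque': array([-4.15404502e-03, -5.28494668e+01, -1.27195459e+00, -1.53835773e+01,
       -5.26345486e-02,  1.97491936e-03,  2.86893862e-05]), 'tool_pos': array([0.18386875, 0.59673085, 0.21747297]), 'eef_rot': array([ 1.48806866e-01,  9.88865934e-01, -8.24177846e-04, -5.06739105e-05]), 'contact_force': array([-0.44531048,  0.37795615,  0.54668006]), 'moment': array([-0.01383643, -0.00864936,  0.06638672]), 'finger_force': 0.0, 'opening': 1.0035416052749968}
```

View pics/top.png

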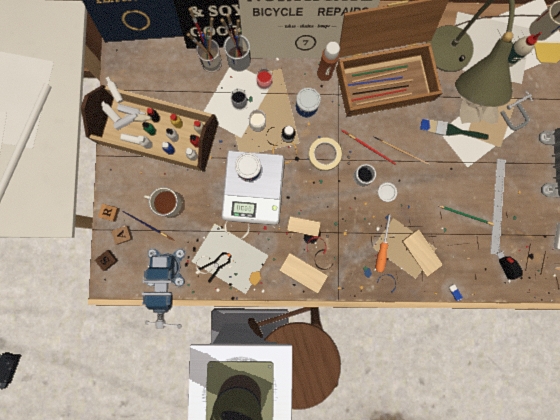

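View pics/scene.png

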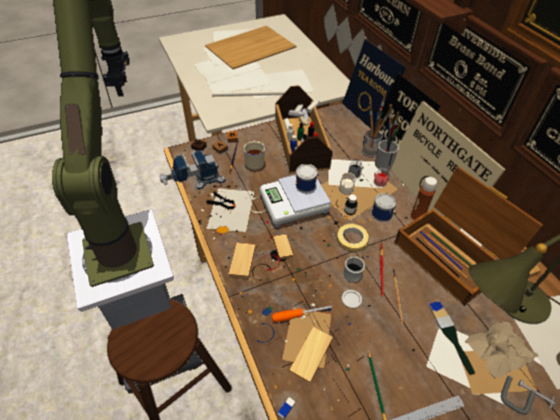

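The top view shows the scale at about (252,188), with its display towards the robot. The right-sized wedge, about 32 px long, is at (303,226), with two larger decoys at (303,272) and (423,253). I'll measure both next.

```bash
python3 - <<'E'
from h import *
s=np.load('s0.npz');c=r.calibration('top');P=cloud(c,s['td'])
for n,uv,z in [('butt',(321,228),.016),('tip',(287,224),.002),('wc',(303,226),.009),('FR',(279,224),.055),('FL',(222,218),.055)]:print(n,ray(c,uv,z).round(3),P[uv[1],uv[0]].round(3))
# wedge mask
hsv=cv2.cvtColor(s['tp'],cv2.COLOR_RGB2HSV);print(hsv[226,303],hsv[226,315],hsv[240,320])
m=cv2.inRange(hsv,np.array([10,60,150]),np.array([25,160,255]))
for k in cv2.findContours(m,0,2)[0]:
    if cv2.contourArea(k)>150:
        q=cv2.minAreaRect(k);b=np.array([ray(c,p,.009)[:2] for p in cv2.boxPoints(q)]);print(q[0],b.round(3).tolist(),[round(np.linalg.norm(b[i]-b[i-1]),3) for i in(1,2)])
big=cv2.resize(s['tp'][130:290,180:380],None,fx=4,fy=4,interpolation=cv2.INTER_CUBIC)[:600]
cv2.imwrite('pics/crop.png',big[:,:,::-1])
# top panel points
q=(P[...,2]>.048)&(P[...,2]<.075);q[:, :215]=0;q[:,290:]=0;q[:145]=0;q[230:]=0
R=cv2.minAreaRect(P[q][:,:2].astype(np.float32));print(R,cv2.boxPoints(R).round(3))
E
```

```text
butt [ 0.521 -0.249  0.016] [ 0.522 -0.251 -0.002]
tip [ 0.533 -0.141  0.002] [ 0.533 -0.141  0.003]
wc [ 0.527 -0.192  0.009] [ 0.527 -0.192  0.012]
FR [ 0.53  -0.114  0.055] [ 0.533 -0.115  0.   ]
FL [0.546 0.062 0.055] [0.55  0.067 0.003]
[ 18  84 228] [ 18  82 229] [ 15  90 145]
(364.1391296386719, 290.2078552246094) [[0.275, 0.226], [0.388, 0.228], [0.38, -1.02], [0.265, -1.012]] [np.float64(0.113), np.float64(1.247)]
(120.5, 284.0) [[0.402, 0.481], [0.404, 0.279], [0.274, 0.274], [0.273, 0.474]] [np.float64(0.202), np.float64(0.13)]
(295.97027587890625, 273.2498779296875) [[0.367, -0.053], [0.464, -0.091], [0.387, -0.289], [0.291, -0.25]] [np.float64(0.104), np.float64(0.212)]
(166.53807067871094, 241.53298950195312) [[0.498, 0.333], [0.514, 0.153], [0.446, 0.146], [0.431, 0.325]] [np.float64(0.18), np.float64(0.069)]
(110.29730224609375, 240.78378295898438) [[0.5, 0.483], [0.522, 0.365], [0.444, 0.349], [0.422, 0.466]] [np.float64(0.12), np.float64(0.08)]
(410.4800109863281, 249.86001586914062) [[0.465, -0.41], [0.574, -0.493], [0.446, -0.665], [0.339, -0.582]] [np.float64(0.1
[... 2324 characters left out ...]
1660156) [[1.095, -0.912], [1.166, -0.919], [1.16, -1.06], [1.089, -1.052]] [np.float64(0.072), np.float64(0.141)]
(172.34408569335938, 55.47352981567383) [[1.136, 0.335], [1.154, 0.165], [1.03, 0.152], [1.012, 0.32]] [np.float64(0.171), np.float64(0.125)]
(494.9688720703125, 9.001949310302734) [[1.289, -0.793], [1.297, -0.885], [1.26, -0.886], [1.252, -0.795]] [np.float64(0.092), np.float64(0.037)]
(463.5, 8.0) [[1.291, -0.669], [1.295, -0.796], [1.259, -0.795], [1.255, -0.668]] [np.float64(0.127), np.float64(0.036)]
((0.6428365707397461, -0.03102346509695053), (0.17861273884773254, 0.21514250338077545), 86.12300109863281) [[ 0.529 -0.113]
 [ 0.744 -0.127]
 [ 0.756  0.051]
 [ 0.542  0.065]]
```

View pics/crop.png

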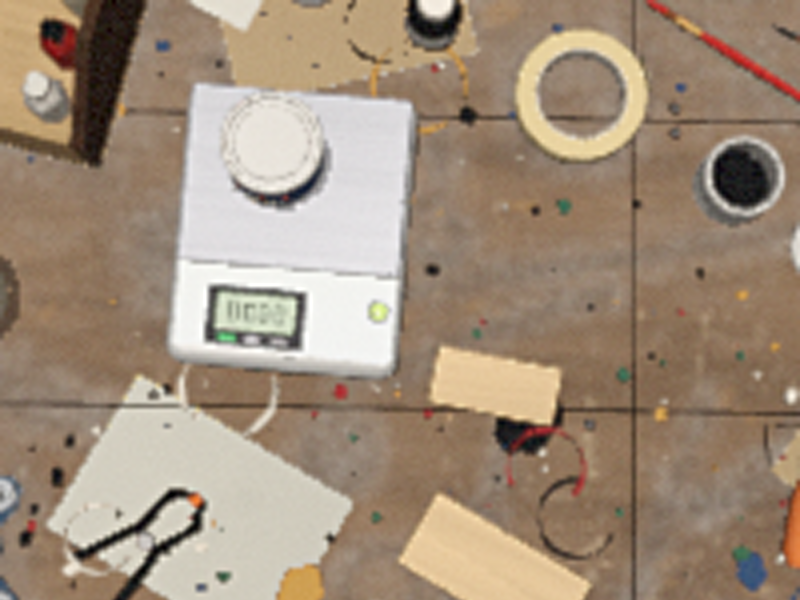

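The crop shows the wedge tip at about (435,375), pointing left at the front right corner of the scale, and the butt at (557,395). The wedge line already passes within about 2 mm of the foot, which I estimate at (0.544, -0.099). Next I'll swing over at height with the fingers closed.

step_arm --increments '[[[2.9,-2.1,0.4],[0,0,-2.8]],[[2.9,-2.1,0.4],[0,0,-2.8]],[[2.9,-2.1,0.4],[0,0,-2.8]],[[2.9,-2.1,0.4],[0,0,-2.8]],[[2.9,-2.1,0.4],[0,0,-2.8]],[[2.9,-2.1,0.4],[0,0,-2.8]],[[2.9,-2.1,0.4],[0,0,-2.8]],[[2.9,-2.1,0.4],[0,0,-2.8]],[[2.9,-2.1,0.4],[0,0,-2.8]],[[2.9,-2.1,0.4],[0,0,-2.8]]]' --fingers 0

```text
clock: 1.1
tool_pos: [0.4748, 0.3861, 0.258]
eef_rot: [0.385, 0.923, -0.0, -0.0]
contact_force: [-0.2, -0.0, 0.2]
opening: 0.114
finger_force: 0.0
```

step_arm --increments '[[[1.2,-3.4,0],[0,0,-2.8]],[[1.2,-3.4,0],[0,0,-2.8]],[[1.2,-3.4,0],[0,0,-2.8]],[[1.2,-3.4,0],[0,0,-2.8]],[[1.2,-3.4,0],[0,0,-2.8]],[[1.2,-3.4,0],[0,0,-2.8]],[[1.2,-3.4,0],[0,0,-2.8]],[[1.2,-3.4,0],[0,0,-2.8]],[[1.2,-3.4,0],[0,0,-2.8]],[[1.2,-3.4,0],[0,0,-2.8]]]'

```text
clock: 2.1
tool_pos: [0.5939, 0.0459, 0.2579]
eef_rot: [0.596, 0.803, -0.0, -0.0]
contact_force: [0.3, 0.6, 0.8]
opening: 0.0
finger_force: 0.0
```

step_arm --increments '[[[-0.9,-3.3,0],[0,0,-2.8]],[[-0.9,-3.3,0],[0,0,-2.8]],[[-0.9,-3.3,0],[0,0,-2.8]],[[-0.9,-3.3,0],[0,0,-2.8]],[[-0.9,-3.3,0],[0,0,-2.8]],[[-0.9,-3.3,0],[0,0,-2.8]],[[-0.9,-3.3,0],[0,0,-2.8]],[[-0.9,-3.3,0],[0,0,-2.8]],[[-0.9,-3.3,0],[0,0,-2.8]],[[-0.9,-3.3,0],[0,0,-2.8]]]'

```text
clock: 3.1
tool_pos: [0.5032, -0.2837, 0.2579]
eef_rot: [0.773, 0.635, -0.0, -0.0]
contact_force: [0.5, -1.0, 0.2]
opening: 0.004
finger_force: 0.0
```

```bash
python3 - <<'E'
from h import *
s=r.get_state();print(s['tool_pos'],s['contact_force'])
c,p,d=snap('wrist','w1.png');np.savez('w1.npz',p=p,d=d)
P=cloud(c,d)
m=cv2.inRange(cv2.cvtColor(p,cv2.COLOR_RGB2HSV),np.array([10,50,150]),np.array([25,160,255]))
for k in cv2.findContours(m,0,2)[0]:
    if cv2.contourArea(k)>800:
        q=cv2.minAreaRect(k);b=np.array([ray(c,x,.009)[:2] for x in cv2.boxPoints(q)]);print(q[0],cv2.boxPoints(q).round().tolist(),b.round(4).tolist())
for X in [(.544,-.099,.0055),(.544,-.099,.055)]:print(proj(c,X))
E
```

```text
[ 0.50317614 -0.28371977  0.257897  ] [ 0.45949317 -1.03030546  0.16868989]
(421.350830078125, 384.240966796875) [[404.0, 364.0], [428.0, 358.0], [439.0, 405.0], [415.0, 411.0]] [[0.6431, -0.6418], [0.683, -0.6376], [0.6969, -0.7432], [0.6546, -0.7484]]
(277.0, 377.0) [[256.0, 359.0], [298.0, 359.0], [298.0, 395.0], [256.0, 395.0]] [[0.4084, -0.5857], [0.4754, -0.5989], [0.4621, -0.6744], [0.392, -0.6606]]
(250.93646240234375, 235.70718383789062) [[218.0, 250.0], [220.0, 219.0], [283.0, 222.0], [282.0, 253.0]] [[0.3976, -0.3838], [0.4116, -0.3383], [0.4968, -0.3601], [0.4856, -0.4065]]
(393.5, 240.5) [[327.0, 324.0], [327.0, 157.0], [460.0, 157.0], [460.0, 324.0]] [[0.5316, -0.5405], [0.5694, -0.2824], [0.7392, -0.3159], [0.7349, -0.5806]]
(135.0538330078125, 224.96922302246094) [[95.0, 153.0], [118.0, 145.0], [175.0, 297.0], [152.0, 305.0]] [[0.2757, -0.2191], [0.3084, -0.2145], [0.3128, -0.4475], [0.2744, -0.4552]]
(520.3203125, 232.54464721679688) [[443.0, 316.0], [528.0, 119.0], [598.0, 149.0], [512.0, 346.0]] [[0.7089, -0.5607], [0.824, -0.2837], [0.9141, -0.3398], [0.8163, -0.6404]]
(284.4583435058594, 105.76615142822266) [[240.0, 53.0], [297.0, 38.0], [329.0, 158.0], [272.0, 174.0]] [[0.486, -0.1409], [0.5556, -0.1382], [0.572, -0.2847], [0.4943, -0.29]]
(377.2567138671875, 84.17729949951172) [[311.0, 11.0], [432.0, 2.0], [444.0, 157.0], [323.0, 167.0]] [[0.5753, -0.1142], [0.7108, -0.1315], [0.7185, -0.3122], [0.5621, -0.2939]]
(491.9138488769531, 115.45266723632812) [[391.0, 216.0], [495.0, -27.0], [593.0, 14.0], [489.0, 258.0]] [[0.6439, -0.3809], [0.7798, -0.1168], [0.8907, -0.18], [0.7783, -0.4732]]
(142.5, 88.0) [[39.0, 0.0], [246.0, 0.0], [246.0, 176.0], [39.0, 176.0]] [[0.2767, -0.0441], [0.5056, -0.0893], [0.4603, -0.2866], [0.1909, -0.2334]]
[281.09130246   3.00131919]
[281.70357257 -11.6003539 ]
```

View pics/w1.png

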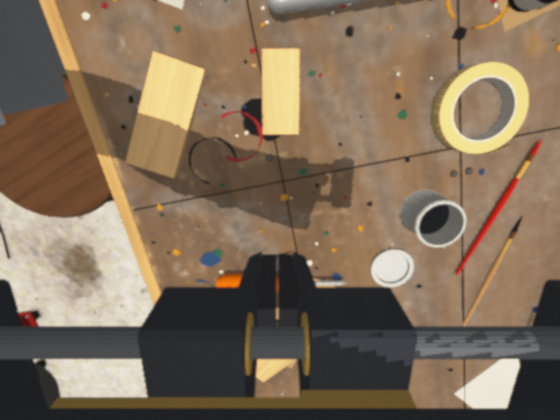

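The wrist picture shows the wedge with its tip edge from (262,48) to (299,48) and its butt edge from (265,135) to (300,135). The scale is at the top of the frame, with its corner near (275,8). The screwdriver lies below the fingers. I'll refine the positions from this.

```bash
python3 - <<'E'
from h import *
c=r.calibration('wrist')
t=(ray(c,(262,48),.002)+ray(c,(299,48),.002))/2;b=(ray(c,(265,135),.016)+ray(c,(300,135),.016))/2
print('wrist tip',t,'butt',b,np.linalg.norm(t-b),np.degrees(np.arctan2(*(t-b)[:2])))
print('screwdriver',ray(c,(228,282),.02),ray(c,(340,282),.005),'tin',ray(c,(440,222),.056),'lid',ray(c,(393,267),0))
R=np.array(r.get_state()['eef_rot']);print('tool y ang',np.degrees(2*np.arctan2(R[1],R[0])))
w=np.load('w1.npz')['p'];cv2.imwrite('pics/w1c.png',cv2.resize(w[0:150,230:430],None,fx=4,fy=4,interpolation=2)[:,:,::-1])
E
```

```text
wrist tip [ 0.53264275 -0.15388823  0.002     ] butt [ 0.51483164 -0.25261577  0.016     ] 0.10129344693215822 10.226543004805887
screwdriver [ 0.3959298  -0.44093492  0.02      ] [ 0.55638115 -0.48388609  0.005     ] tin [ 0.68457077 -0.39140162  0.056     ] lid [ 0.63812835 -0.47780566  0.        ]
tool y ang 78.16128471800072
```

View pics/w1c.png

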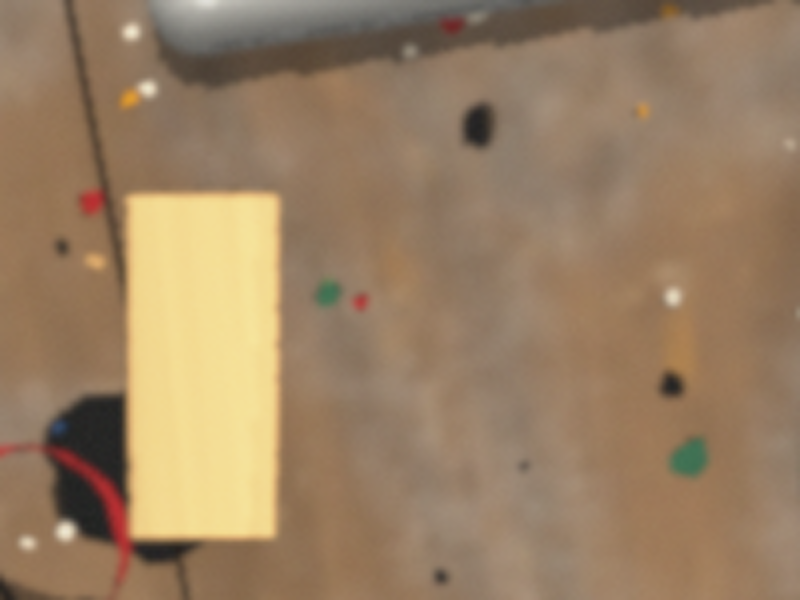

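step_arm --increments '[[[0.7,-0.3,-2.4],[0,0,1]],[[0,0,-3],[0,0,0]],[[0,0,-3],[0,0,0]],[[0,0,-3],[0,0,0]],[[0,0,-3],[0,0,0]],[[0,0,-3],[0,0,0]],[[0,0,-3],[0,0,0]],[[0,0,-2],[0,0,0]],[[0,0,-1],[0,0,0]],[[0,0,0],[0,0,0]]]'

```text
clock: 4.15
tool_pos: [0.5101, -0.285, 0.023]
eef_rot: [0.767, 0.642, -0.0, -0.001]
contact_force: [0.0, -0.0, 0.5]
opening: 0.002
finger_force: 0.0
```

```bash
python3 - <<'E'
from h import *
s=r.get_state();print(s['tool_pos'],s['contact_force'],s['eef_rot'])
a=snap('top');c,p,d=snap('wrist','w2.png')
b=snap('scene')
i=cv2.resize(b[1][170:270,200:333],None,fx=6,fy=6,interpolation=2)
cv2.imwrite('pics/s2.png',i[:,:,::-1]);np.savez('s2.npz',tp=a[1],td=a[2],sp=b[1])
E
```

```text
[ 0.51014291 -0.28499819  0.02299395] [ 0.01900319 -0.04046037  0.45979353] [ 7.66619983e-01  6.42099733e-01 -4.32820291e-04 -1.24406821e-03]
```

View pics/w2.png

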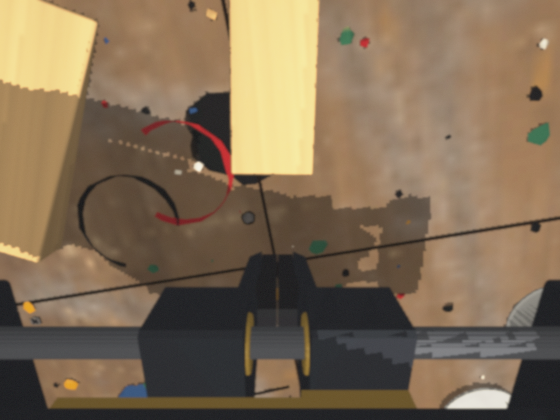

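The wrist picture shows the butt edge at (231–313,174), square to the fingers and within about 3 mm of their centre. I'll lower the fingers and advance.

step_arm --increments '[[[-0.2,0,-0.8],[0,0,0]],[[0,0,-0.7],[0,0,0]],[[0,0,0],[0,0,0]],[[0.05,0.3,0],[0,0,0]],[[0.05,0.3,0],[0,0,0]],[[0.05,0.3,0],[0,0,0]],[[0.05,0.3,0],[0,0,0]],[[0.05,0.3,0],[0,0,0]],[[0.05,0.3,0],[0,0,0]],[[0,0,0],[0,0,0]]]'

```text
clock: 5.3
tool_pos: [0.5122, -0.2669, 0.0092]
eef_rot: [0.766, 0.642, 0.0, -0.0]
contact_force: [0.9, -0.1, -0.4]
opening: 0.009
finger_force: 0.0
```

step_arm --increments '[[[0.05,0.3,0],[0,0,0]],[[0.05,0.3,0],[0,0,0]],[[0.05,0.3,0],[0,0,0]],[[0.05,0.3,0],[0,0,0]],[[0.05,0.3,0],[0,0,0]],[[0.05,0.3,0],[0,0,0]],[[0.05,0.3,0],[0,0,0]],[[0,0,0],[0,0,0]],[[0,0,0],[0,0,0]],[[0,0,0],[0,0,0]]]'

```text
clock: 6.3
tool_pos: [0.5154, -0.2469, 0.0093]
eef_rot: [0.767, 0.642, -0.0, 0.0]
contact_force: [-0.2, 0.6, 0.4]
opening: 0.004
finger_force: 0.0
```

```bash
python3 - <<'E'
from h import *
s=r.get_state();print(s['tool_pos'],s['contact_force'],s['eef_rot'])
c,p,d=snap('wrist','w3.png')
E
```

```text
[ 0.51540113 -0.24692641  0.00925416] [-0.1960069   0.63943073  0.43103192] [ 7.66783584e-01  6.41905693e-01 -5.49379791e-05  1.17197070e-04]
```

View pics/w3.png

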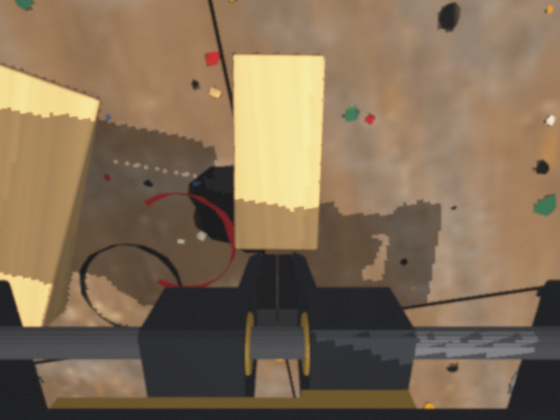

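The wedge is now almost touching the fingers, with the butt at row 248 and the tip edge at (235–324,55). I'll estimate the tip position again from this closer view.

```bash
python3 - <<'E'
from h import *
c=r.calibration('wrist')
t=(ray(c,(235,55),.002)+ray(c,(324,55),.002))/2;b=(ray(c,(236,248),.016)+ray(c,(317,248),.016))/2
print(t,b,np.linalg.norm(t-b),np.degrees(np.arctan2(*(t-b)[:2])))
E
```

```text
[ 0.53448671 -0.14426524  0.002     ] [ 0.51579285 -0.24076124  0.016     ] 0.0992821206126514 10.963914710192054
```

step_arm --increments '[[[0.05,0.25,0],[0,0,0]],[[0.05,0.25,0],[0,0,0]],[[0.05,0.25,0],[0,0,0]],[[0.05,0.25,0],[0,0,0]],[[0.05,0.25,0],[0,0,0]],[[0.05,0.25,0],[0,0,0]],[[0.05,0.25,0],[0,0,0]],[[0.05,0.25,0],[0,0,0]],[[0.05,0.25,0],[0,0,0]],[[0.05,0.25,0],[0,0,0]]]'

```text
clock: 7.35
tool_pos: [0.5205, -0.2215, 0.0093]
eef_rot: [0.767, 0.642, 0.0, 0.0]
contact_force: [0.3, -0.1, 0.2]
opening: 0.005
finger_force: 0.0
```

step_arm --increments '[[[0.05,0.25,0],[0,0,0]],[[0.05,0.25,0],[0,0,0]],[[0.05,0.25,0],[0,0,0]],[[0.05,0.25,0],[0,0,0]],[[0.05,0.25,0],[0,0,0]],[[0.05,0.25,0],[0,0,0]],[[0.05,0.25,0],[0,0,0]],[[0,0,0],[0,0,0]],[[0,0,0],[0,0,0]],[[0,0,0],[0,0,0]]]'

```text
clock: 8.35
tool_pos: [0.5239, -0.2044, 0.0093]
eef_rot: [0.767, 0.642, -0.0, 0.0]
contact_force: [0.2, 0.3, -0.1]
opening: 0.001
finger_force: 0.0
```

```bash
cat > f.py <<'E'
from h import *
F=[]
for i in range(6):
    s=r.get_state();F.append(s['contact_force']);
    if i<5:c,p,d=snap('wrist')
F=np.array(F);print(s['clock'],s['tool_pos'].round(4),F.mean(0).round(2),F.std(0).round(2),s['eef_rot'].round(3))
m=cv2.inRange(cv2.cvtColor(p,cv2.COLOR_RGB2HSV),np.array([10,50,100]),np.array([30,180,255]))[:250]
cv2.imwrite('pics/last.png',p[:,:,::-1])
m[:,:200]=0;m[:,360:]=0
k=max(cv2.findContours(m,0,2)[0],key=cv2.contourArea);print(cv2.boundingRect(k),cv2.minAreaRect(k))
E
python3 f.py
```

```text
8.6 [ 0.524  -0.2043  0.0092] [-0.02 -0.07 -0.3 ] [0.19 0.2  0.29] [0.767 0.642 0.    0.   ]
(200, 0, 160, 250) ((279.5, 124.5), (249.0, 159.0), 90.0)
```

View pics/last.png

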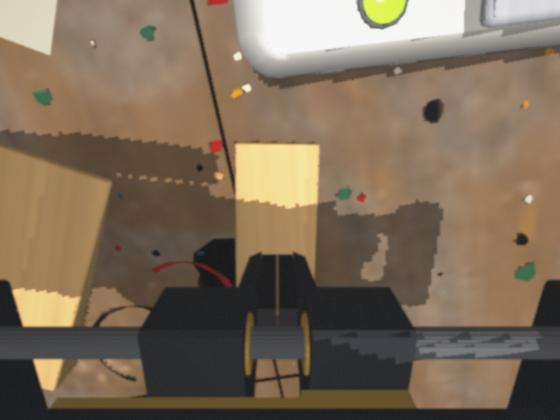

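The paint specks beside the tip show that the wedge has not moved, even though the fingers appear to be past its butt. I need to understand this before going further.

```bash
python3 - <<'E'
from h import *
c,p,d=snap('wrist');s=r.get_state();T=s['tool_pos'];print(T,'TCP px',proj(c,T),proj(c,T+[0,.009,0]),'cam',-c['R'].T@c['t'],c['R'][2],c['fov_y'])
P=cloud(c,d)
for uv in [(277,150),(277,170),(277,200),(277,230),(277,245),(310,270),(245,270),(277,262),(277,275),(277,300),(277,350),(200,150),(400,150),(260,30),(350,200)]:print(uv,P[uv[1],uv[0]].round(4))
print(ray(c,(277,145),.002))
E
```

```text
[ 0.52392975 -0.20421221  0.00924585] TCP px [277.69693257 252.50166741] [274.93465017 238.37258747] cam [ 0.53781557 -0.12278741  0.17574791] [-0.05463905 -0.31090853 -0.94886799] 66.62841329565842
(277, 150) [ 0.5336 -0.1474  0.002 ]
(277, 170) [ 0.5318 -0.1577  0.0043]
(277, 200) [ 0.5289 -0.1738  0.0066]
(277, 230) [ 0.5259 -0.1909  0.008 ]
(277, 245) [ 0.5244 -0.1992  0.0098]
(310, 270) [ 0.5406 -0.2172  0.0119]
(245, 270) [ 0.5112 -0.191   0.0485]
(277, 262) [ 0.5251 -0.1949  0.0383]
(277, 275) [ 0.525  -0.1958  0.0488]
(277, 300) [ 0.5227 -0.2088  0.0487]
(277, 350) [ 0.5277 -0.18    0.1122]
(200, 150) [ 0.4919 -0.1404 -0.0009]
(400, 150) [ 5.997e-01 -1.594e-01  2.000e-04]
(260, 30) [ 0.5363 -0.0993  0.0543]
(350, 200) [ 5.699e-01 -1.831e-01  3.000e-04]
[ 0.53408783 -0.14473509  0.002     ]
```

```bash
python3 - <<'E'
from h import *
c,p,d=snap('wrist');P=cloud(c,d)
for u in (258,270,292):
    for v in range(246,284,3):print(u,v,P[v,u].round(4),p[v,u])
c2,p2,d2=snap('scene');T=r.get_state()['tool_pos'];print('scene TCP',proj(c2,T),proj(c2,T+[0,0,.02]),'butt',proj(c2,(.516,-.2431,.016)))
P2=cloud(c2,d2);u,v=proj(c2,T).round().astype(int)
for j in range(v-10,v+8,2):print(j,[P2[j,i].round(3).tolist() for i in (u-2,u,u+2)],p2[j,u])
E
```

```text
258 246 [ 0.5137 -0.1978  0.01  ] [159 128  86]
258 249 [ 0.5132 -0.1999  0.0096] [160 128  86]
258 252 [ 0.5161 -0.1916  0.0308] [123 101  70]
258 255 [ 0.5162 -0.1918  0.0338] [35 35 37]
258 258 [ 0.5163 -0.1919  0.0368] [30 33 35]
258 261 [ 0.5163 -0.1926  0.0386] [33 33 37]
258 264 [ 0.5167 -0.1919  0.0429] [31 33 34]
258 267 [ 0.5168 -0.192   0.0457] [35 36 38]
258 270 [ 0.5169 -0.1925  0.0476] [36 35 38]
258 273 [ 0.5169 -0.1928  0.0498] [33 35 37]
258 276 [ 0.517  -0.1929  0.0521] [35 35 37]
258 279 [ 0.5169 -0.1937  0.0533] [32 28 31]
258 282 [ 0.5172 -0.1931  0.0568] [32 31 34]
270 246 [ 0.5204 -0.1989  0.0102] [164 132  89]
270 249 [ 0.5201 -0.2008  0.0101] [164 132  89]
270 252 [ 0.5198 -0.2023  0.0108] [162 131  88]
270 255 [ 0.5217 -0.1942  0.0311] [62 53 41]
270 258 [ 0.5217 -0.1946  0.0336] [31 30 30]
270 261 [ 0.5218 -0.1942  0.0374] [29 28 29]
270 264 [ 0.5219 -0.194   0.0408] [34 33 33]
270 267 [ 0.5219 -0.1944  0.0429] [33 31 32]
270 270 [ 0.522  -0.1944  0.0458] [34 33 34]
270 273 [ 0.5221 -0.1939  0.0494] [34 33 33]
270 276 [ 0.5221 -0.1941  0.0516] [32 30 33]
27
[... 874 characters left out ...]
[0.499, -0.238, 0.107], [0.505, -0.24, 0.106], [0.524, -0.216, 0.068]] [18 19 23]
241 [[0.51, -0.214, 0.062], [0.516, -0.217, 0.062], [0.525, -0.213, 0.053]] [16 14 18]
243 [[0.51, -0.214, 0.051], [0.518, -0.213, 0.045], [0.525, -0.213, 0.041]] [15 16 18]
245 [[0.51, -0.215, 0.042], [0.519, -0.212, 0.033], [0.524, -0.216, 0.035]] [40 33 24]
247 [[0.516, -0.202, 0.01], [0.523, -0.203, 0.008], [0.529, -0.207, 0.01]] [143 107  63]
249 [[0.512, -0.211, 0.013], [0.519, -0.212, 0.01], [0.525, -0.214, 0.01]] [150 114  69]
251 [[0.509, -0.217, 0.011], [0.517, -0.218, 0.007], [0.521, -0.224, 0.013]] [148 112  67]
253 [[0.506, -0.224, 0.01], [0.511, -0.23, 0.014], [0.517, -0.232, 0.013]] [145 108  63]
```

The depth images show the visible finger ends about 20 mm above the reported TCP, near z = 0.029. So the fingers passed over the wedge without touching it. I'll back out and go lower behind the butt, watching the force.

step_arm --increments '[[[0,0,1],[0,0,0]],[[-0.2,-1,0],[0,0,0]],[[-0.2,-1,0],[0,0,0]],[[-0.2,-1,0],[0,0,0]],[[-0.2,-1,0],[0,0,0]],[[-0.2,-1,0],[0,0,0]],[[-0.2,-1.2,0],[0,0,0]],[[0,0,-1],[0,0,0]],[[0,0,-0.8],[0,0,0]],[[0,0,0],[0,0,0]]]'

```text
clock: 9.75
tool_pos: [0.5111, -0.2647, -0.0004]
eef_rot: [0.766, 0.642, -0.0, -0.002]
contact_force: [-0.2, 0.3, 0.6]
opening: 0.002
finger_force: 0.0
```

step_arm --increments '[[[0,0,-0.2],[0,0,0]],[[0,0,-0.2],[0,0,0]],[[0,0,-0.2],[0,0,0]],[[0,0,-0.2],[0,0,0]],[[0,0,-0.2],[0,0,0]],[[0,0,-0.1],[0,0,0]],[[0,0,0],[0,0,0]],[[0,0,0],[0,0,0]],[[0,0,0],[0,0,0]],[[0,0,0],[0,0,0]]]'

```text
clock: 10.75
tool_pos: [0.512, -0.2662, -0.0097]
eef_rot: [0.767, 0.642, 0.0, 0.0]
contact_force: [0.1, 0.6, -0.1]
opening: 0.004
finger_force: 0.0
```

```bash
cat > g.py <<'E'
from h import *
F=[]
for i in range(6):
    s=r.get_state();F.append(s['contact_force'])
    if i<5:c,p,d=snap('wrist')
F=np.array(F);print(s['clock'],s['tool_pos'].round(4),'F',F.mean(0).round(2),F.std(0).round(2))
P=cloud(c,d);cv2.imwrite('pics/last.png',p[:,:,::-1])
hs=cv2.cvtColor(p,cv2.COLOR_RGB2HSV)
col=hs[:,277];w=[v for v in range(250) if 12<=col[v,0]<=26 and 60<col[v,1]<150 and col[v,2]>140]
print('wedge rows',w[:1],w[-1:])
for v in range(240,268,3):print(v,P[v,268].round(4),end=' ')
E
python3 g.py
```

```text
11.0 [ 0.512  -0.2662 -0.0097] F [ 0.01 -0.    0.09] [0.46 0.33 0.32]
wedge rows [0] [228]
240 [ 0.5089 -0.2535 -0.0009] 243 [ 0.5086 -0.2552 -0.0007] 246 [ 0.5083 -0.2569 -0.0007] 249 [ 0.5078 -0.259  -0.0014] 252 [ 0.5076 -0.2605 -0.0007] 255 [ 0.5088 -0.256   0.012 ] 258 [ 0.5087 -0.2566  0.0141] 261 [ 0.5087 -0.2568  0.0169] 264 [ 0.5091 -0.2556  0.0223] 267 [ 0.5091 -0.256   0.0244]
```

step_arm --increments '[[[0,0,-0.3],[0,0,0]],[[0,0,0],[0,0,0]],[[0.05,0.25,0],[0,0,0]],[[0.05,0.25,0],[0,0,0]],[[0.05,0.25,0],[0,0,0]],[[0.05,0.25,0],[0,0,0]],[[0.05,0.25,0],[0,0,0]],[[0.05,0.25,0],[0,0,0]],[[0.05,0.25,0],[0,0,0]],[[0.05,0.25,0],[0,0,0]]]'

```text
clock: 12.0
tool_pos: [0.516, -0.2461, -0.0127]
eef_rot: [0.767, 0.642, 0.0, 0.0]
contact_force: [0.6, -0.9, -0.3]
opening: 0.007
finger_force: 0.2
```

step_arm --increments '[[[0.05,0.25,0],[0,0,0]],[[0.05,0.25,0],[0,0,0]],[[0.05,0.25,0],[0,0,0]],[[0.05,0.25,0],[0,0,0]],[[0.05,0.25,0],[0,0,0]],[[0.05,0.25,0],[0,0,0]],[[0.05,0.25,0],[0,0,0]],[[0.05,0.25,0],[0,0,0]],[[0,0,0],[0,0,0]],[[0,0,0],[0,0,0]]]'

```text
clock: 13.0
tool_pos: [0.52, -0.2259, -0.0128]
eef_rot: [0.767, 0.642, 0.0, -0.0]
contact_force: [-0.1, 0.3, -0.4]
opening: 0.005
finger_force: 0.0
```

```bash
python3 g.py
```

```text
13.25 [ 0.5199 -0.2262 -0.0128] F [ 0.17 -0.11  0.15] [0.32 0.31 0.27]
wedge rows [29] [249]
240 [ 0.5189 -0.2051  0.0156] 243 [ 0.5185 -0.2069  0.0149] 246 [ 0.5182 -0.2086  0.0146] 249 [ 0.518  -0.2098  0.0152] 252 [ 0.5178 -0.2111  0.0158] 255 [ 0.5175 -0.2127  0.0156] 258 [ 0.5168 -0.2159  0.0125] 261 [ 0.5167 -0.2166  0.0143] 264 [ 0.5168 -0.2166  0.0173] 267 [ 0.517  -0.2161  0.0212]
```

View pics/last.png

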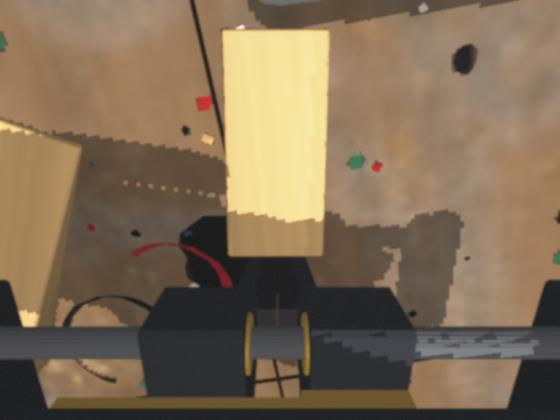

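The wedge now moves with the fingers: its tip edge is at (223–329,30), past the red speck, and its butt is flush at row 256. I'll continue in slower steps.

step_arm --increments '[[[0.05,0.25,0],[0,0,0]],[[0.05,0.25,0],[0,0,0]],[[0.05,0.25,0],[0,0,0]],[[0.05,0.25,0],[0,0,0]],[[0.05,0.25,0],[0,0,0]],[[0.05,0.25,0],[0,0,0]],[[0.05,0.25,0],[0,0,0]],[[0.05,0.25,0],[0,0,0]],[[0,0,0],[0,0,0]],[[0,0,0],[0,0,0]]]'

```text
clock: 14.25
tool_pos: [0.524, -0.2061, -0.0128]
eef_rot: [0.767, 0.642, 0.0, -0.0]
contact_force: [-0.8, 0.1, -0.4]
opening: 0.006
finger_force: 0.0
```

step_arm --increments '[[[0.02,0.1,0],[0,0,0]],[[0.02,0.1,0],[0,0,0]],[[0.02,0.1,0],[0,0,0]],[[0.02,0.1,0],[0,0,0]],[[0.02,0.1,0],[0,0,0]],[[0,0,0],[0,0,0]],[[0,0,0],[0,0,0]],[[0,0,0],[0,0,0]],[[0,0,0],[0,0,0]],[[0,0,0],[0,0,0]]]'

```text
clock: 15.25
tool_pos: [0.5249, -0.2012, -0.0128]
eef_rot: [0.767, 0.642, 0.0, 0.0]
contact_force: [-0.1, 0.1, 0.6]
opening: 0.005
finger_force: 0.0
```

```bash
python3 g.py
```

```text
15.5 [ 0.5249 -0.2012 -0.0128] F [ 0.06 -0.41  0.07] [0.37 0.31 0.41]
wedge rows [85] [249]
240 [ 0.5238 -0.1806  0.0142] 243 [ 0.5235 -0.1822  0.0141] 246 [ 0.5233 -0.1834  0.0149] 249 [ 0.523  -0.1849  0.0149] 252 [ 0.5228 -0.1862  0.0155] 255 [ 0.5226 -0.1875  0.016 ] 258 [ 0.5218 -0.1911  0.0121] 261 [ 0.5219 -0.1911  0.0152] 264 [ 0.5221 -0.1903  0.0198] 267 [ 0.5221 -0.1909  0.0214]
```

step_arm --increments '[[[0.02,0.1,0],[0,0,0]],[[0.02,0.1,0],[0,0,0]],[[0.02,0.1,0],[0,0,0]],[[0,0,0],[0,0,0]],[[0,0,0],[0,0,0]],[[0,0,0],[0,0,0]],[[0,0,0],[0,0,0]],[[0,0,0],[0,0,0]],[[0,0,0],[0,0,0]],[[0,0,0],[0,0,0]]]'

```text
clock: 16.5
tool_pos: [0.5255, -0.1982, -0.0127]
eef_rot: [0.767, 0.642, 0.0, 0.0]
contact_force: [-0.0, -1.3, -0.3]
opening: 0.005
finger_force: 0.0
```

step_arm --increments '[[[0.02,0.1,0],[0,0,0]],[[0.02,0.1,0],[0,0,0]],[[0,0,0],[0,0,0]],[[0,0,0],[0,0,0]],[[0,0,0],[0,0,0]],[[0,0,0],[0,0,0]],[[0,0,0],[0,0,0]],[[0,0,0],[0,0,0]],[[0,0,0],[0,0,0]],[[0,0,0],[0,0,0]]]'

```text
clock: 17.5
tool_pos: [0.526, -0.1962, -0.0128]
eef_rot: [0.767, 0.642, 0.0, 0.0]
contact_force: [0.4, 0.3, -0.5]
opening: 0.007
finger_force: 0.0
```

```bash
python3 g.py
```

```text
17.75 [ 0.526  -0.1962 -0.0127] F [ 0.07  0.16 -0.03] [0.56 0.59 0.54]
wedge rows [101] [221]
240 [ 0.5249 -0.1754  0.0147] 243 [ 0.5246 -0.1769  0.0147] 246 [ 0.5242 -0.1788  0.014 ] 249 [ 0.524  -0.18    0.0148] 252 [ 0.5237 -0.1814  0.015 ] 255 [ 0.5235 -0.1826  0.0158] 258 [ 0.5229 -0.1859  0.0125] 261 [ 0.5228 -0.1864  0.0145] 264 [ 0.5229 -0.1864  0.0177] 267 [ 0.5231 -0.1858  0.0216]
```

step_arm --increments '[[[0.02,0.1,0],[0,0,0]],[[0.02,0.1,0],[0,0,0]],[[0.02,0.1,0],[0,0,0]],[[0,0,0],[0,0,0]],[[0,0,0],[0,0,0]],[[0,0,0],[0,0,0]],[[0,0,0],[0,0,0]],[[0,0,0],[0,0,0]],[[0,0,0],[0,0,0]],[[0,0,0],[0,0,0]]]'

```text
clock: 18.75
tool_pos: [0.5265, -0.1933, -0.0127]
eef_rot: [0.767, 0.642, -0.0, 0.0]
contact_force: [0.1, -2.5, -0.2]
opening: 0.006
finger_force: 1.1
```

```bash
python3 g.py
```

```text
19.0 [ 0.5265 -0.1933 -0.0128] F [-0.29 -2.34  0.02] [0.62 0.58 0.2 ]
wedge rows [108] [220]
240 [ 0.5254 -0.1729  0.0139] 243 [ 0.5252 -0.1741  0.0146] 246 [ 0.5249 -0.1753  0.0152] 249 [ 0.5247 -0.1768  0.0155] 252 [ 0.5244 -0.1784  0.0153] 255 [ 0.5241 -0.1797  0.0159] 258 [ 0.5235 -0.1825  0.0133] 261 [ 0.5235 -0.1831  0.0154] 264 [ 0.5235 -0.1832  0.0182] 267 [ 0.5236 -0.1832  0.0212]
```

Contact with the foot: 2.3 N. About 2.5 mm more is needed.

step_arm --increments '[[[0.01,0.05,0],[0,0,0]],[[0.01,0.05,0],[0,0,0]],[[0.01,0.05,0],[0,0,0]],[[0.01,0.05,0],[0,0,0]],[[0.01,0.05,0],[0,0,0]],[[0,0,0],[0,0,0]],[[0,0,0],[0,0,0]],[[0,0,0],[0,0,0]],[[0,0,0],[0,0,0]],[[0,0,0],[0,0,0]]]'

```text
clock: 20.0
tool_pos: [0.527, -0.1909, -0.0127]
eef_rot: [0.767, 0.642, -0.0, 0.0]
contact_force: [-0.2, -3.9, -0.0]
opening: 0.006
finger_force: 2.3
```

```bash
python3 g.py
```

```text
20.25 [ 0.5271 -0.1908 -0.0127] F [-1.02 -4.54  0.35] [0.56 0.5  0.47]
wedge rows [115] [220]
240 [ 0.5259 -0.1702  0.0145] 243 [ 0.5257 -0.1716  0.0148] 246 [ 0.5253 -0.1734  0.0142] 249 [ 0.5251 -0.1744  0.0153] 252 [ 0.5248 -0.176   0.0152] 255 [ 0.5246 -0.1774  0.0157] 258 [ 0.5239 -0.1808  0.012 ] 261 [ 0.5239 -0.1811  0.0146] 264 [ 0.5241 -0.1807  0.0184] 267 [ 0.5242 -0.1805  0.0216]
```

The push is now 4.6 N, within the 3–6 N range. I'll back off, rise and move above the corner.

step_arm --increments '[[[-0.1,-0.5,0],[0,0,0]],[[-0.1,-0.7,0],[0,0,0]],[[-0.2,-0.8,0],[0,0,0]],[[0,0,2],[0,0,0]],[[0,0,3.3],[0,0,0]],[[0,0,3],[0,0,0]],[[0,0,3],[0,0,0]],[[0.7,3.7,0],[0,0,0]],[[0.7,3.7,0],[0,0,0]],[[0.7,3.7,0],[0,0,0]]]'

```text
clock: 21.25
tool_pos: [0.5442, -0.0987, 0.1006]
eef_rot: [0.767, 0.642, 0.0, -0.0]
contact_force: [0.6, 0.5, -0.2]
opening: 0.001
finger_force: 0.0
```

```bash
python3 - <<'E'
from h import *
c,p,d=snap('top');P=cloud(c,d);s=r.get_state();print(s['tool_pos'],s['contact_force'])
q=(P[...,2]>.048)&(P[...,2]<.075);q[:, :215]=0;q[:,290:]=0;q[:145]=0;q[230:]=0
R=cv2.minAreaRect(P[q][:,:2].astype(np.float32));print(R,cv2.boxPoints(R).round(3).tolist())
c,p,d=snap('wrist','w9.png');P=cloud(c,d)
m=(P[...,2]>.045)&(P[...,2]<.06);m[250:]=0;ys,xs=np.nonzero(m);Q=P[m];print('panel',Q.min(0),Q.max(0))
T=s['tool_pos'];e=T.copy();e[2]=.055;print('TCP axis on panel px',proj(c,e),'foot px',proj(c,(.544,-.099,.055)))
R=cv2.minAreaRect(Q[:,:2].astype(np.float32));print(cv2.boxPoints(R).round(3).tolist())
for v in range(246,270,3):print(v,P[v,268].round(4),end=' ')
E
```

```text
[ 0.54575461 -0.08882749  0.10006799] [0.85312322 5.20483498 0.11005473]
((0.6442435383796692, -0.030123069882392883), (0.17831258475780487, 0.21814242005348206), 85.51959991455078) [[0.5289999842643738, -0.10999999940395355], [0.7459999918937683, -0.12800000607967377], [0.7599999904632568, 0.05000000074505806], [0.5419999957084656, 0.06700000166893005]]
panel [ 0.52871235 -0.11401282  0.04500018] [0.61641647 0.05509521 0.05997648]
TCP axis on panel px [277.5234764  224.56505044] foot px [277.44589575 237.96571586]
[[0.5270000100135803, -0.10999999940395355], [0.6060000061988831, -0.11500000208616257], [0.6179999709129333, 0.05000000074505806], [0.5379999876022339, 0.054999999701976776]]
246 [ 0.5359 -0.1052  0.0525] 249 [ 0.5308 -0.1278  0.0088] 252 [ 0.5304 -0.1302  0.0099] 255 [ 0.5425 -0.0787  0.1222] 258 [ 0.5425 -0.0792  0.1245] 261 [ 0.5425 -0.0792  0.1277] 264 [ 0.5426 -0.0795  0.1303] 267 [ 0.5428 -0.0787  0.1348]
```

View pics/w9.png

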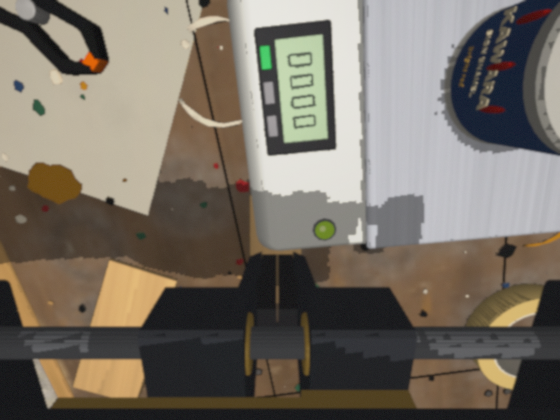

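The wrist view shows the panel corner near (262,240), with the green button and the display clear of the press point. The scale has not moved. I'll settle, then go down.

step_arm --increments '[[[0,0,0],[0,0,0]],[[0,0,0],[0,0,0]],[[0,0,-1.5],[0,0,0]],[[0,0,-1.5],[0,0,0]],[[0,0,-1.5],[0,0,0]],[[0,0,-1],[0,0,0]],[[0,0,-0.3],[0,0,0]],[[0,0,0],[0,0,0]],[[0,0,0],[0,0,0]],[[0,0,0],[0,0,0]]]'

```text
clock: 22.35
tool_pos: [0.5445, -0.0998, 0.0429]
eef_rot: [0.767, 0.642, 0.0, 0.0]
contact_force: [0.3, -0.1, -0.2]
opening: 0.006
finger_force: 0.0
```

```bash
python3 g.py
```

```text
22.6 [ 0.5442 -0.0996  0.0425] F [-0.12 -0.17  0.03] [0.47 0.38 0.38]
wedge rows [] []
240 [ 0.5415 -0.0859  0.054 ] 243 [ 0.5412 -0.0871  0.055 ] 246 [ 0.5408 -0.0893  0.054 ] 249 [ 0.5406 -0.0906  0.0548] 252 [ 0.5402 -0.0928  0.0539] 255 [ 0.5411 -0.0891  0.0651] 258 [ 0.5413 -0.0889  0.0687] 261 [ 0.5412 -0.0894  0.0708] 264 [ 0.5414 -0.089   0.0746] 267 [ 0.5414 -0.0893  0.0769]
```

step_arm --increments '[[[0,0.1,-0.1],[0,0,0]],[[0,0,-0.1],[0,0,0]],[[0,0,-0.1],[0,0,0]],[[0,0,-0.1],[0,0,0]],[[0,0,-0.1],[0,0,0]],[[0,0,-0.1],[0,0,0]],[[0,0,-0.05],[0,0,0]],[[0,0,0],[0,0,0]],[[0,0,0],[0,0,0]],[[0,0,0],[0,0,0]]]'

```text
clock: 23.6
tool_pos: [0.5441, -0.0987, 0.0358]
eef_rot: [0.767, 0.642, 0.0, 0.0]
contact_force: [1.4, 0.4, 0.1]
opening: 0.005
finger_force: 0.0
```

```bash
python3 g.py
```

```text
23.85 [ 0.5441 -0.0987  0.0358] F [0.35 0.47 0.19] [0.48 0.27 0.3 ]
wedge rows [] []
240 [ 0.542  -0.0818  0.0542] 243 [ 0.5418 -0.0832  0.0547] 246 [ 0.5415 -0.0846  0.0553] 249 [ 0.5411 -0.0867  0.0545] 252 [ 0.5408 -0.0882  0.0546] 255 [ 0.5408 -0.0886  0.0572] 258 [ 0.5409 -0.0885  0.0607] 261 [ 0.541  -0.0885  0.0639] 264 [ 0.541  -0.0889  0.0661] 267 [ 0.5411 -0.0887  0.0695]
```

step_arm --increments '[[[0,0,-0.03],[0,0,0]],[[0,0,-0.03],[0,0,0]],[[0,0,-0.03],[0,0,0]],[[0,0,-0.03],[0,0,0]],[[0,0,0],[0,0,0]],[[0,0,0],[0,0,0]],[[0,0,0],[0,0,0]],[[0,0,0],[0,0,0]],[[0,0,0],[0,0,0]],[[0,0,0],[0,0,0]]]'

```text
clock: 24.85
tool_pos: [0.5441, -0.0987, 0.0346]
eef_rot: [0.767, 0.642, 0.0, 0.0]
contact_force: [-0.4, -0.5, -0.2]
opening: 0.005
finger_force: 0.0
```

step_arm --increments '[[[0,0,-0.03],[0,0,0]],[[0,0,-0.03],[0,0,0]],[[0,0,-0.03],[0,0,0]],[[0,0,-0.03],[0,0,0]],[[0,0,0],[0,0,0]],[[0,0,0],[0,0,0]],[[0,0,0],[0,0,0]],[[0,0,0],[0,0,0]],[[0,0,0],[0,0,0]],[[0,0,0],[0,0,0]]]'

```text
clock: 25.85
tool_pos: [0.5441, -0.0987, 0.0343]
eef_rot: [0.767, 0.642, 0.0, 0.0]
contact_force: [-1.4, 0.9, 10.1]
opening: 0.007
finger_force: 4.9
```

Pressing at 10 N with only about 0.3 mm of give. I'll hold it for a moment and check.

```bash
python3 g.py
```

```text
26.1 [ 0.544  -0.0987  0.0343] F [-1.7   0.66 10.11] [0.29 0.54 0.2 ]
wedge rows [] []
240 [ 0.5422 -0.081   0.0548] 243 [ 0.5419 -0.0827  0.0545] 246 [ 0.5415 -0.0845  0.0542] 249 [ 0.5412 -0.0862  0.054 ] 252 [ 0.5409 -0.0879  0.0538] 255 [ 0.5408 -0.0885  0.0562] 258 [ 0.5408 -0.0888  0.0588] 261 [ 0.541  -0.0885  0.0625] 264 [ 0.541  -0.0888  0.0649] 267 [ 0.5413 -0.0879  0.0695]
```

step_arm --increments '[[[0,0,0],[0,0,0]],[[0,0,0],[0,0,0]],[[0,0,0],[0,0,0]],[[0,0,0.1],[0,0,0]],[[0,0,0.2],[0,0,0]],[[0,0,0.5],[0,0,0]],[[0,0,2],[0,0,0]],[[0,0,3],[0,0,0]],[[0,0,3],[0,0,0]],[[0,0,3],[0,0,0]]]'

```text
clock: 27.1
tool_pos: [0.5438, -0.0986, 0.1526]
eef_rot: [0.767, 0.642, -0.0, -0.0]
contact_force: [0.6, -0.2, 0.5]
opening: 0.004
finger_force: 0.0
```

step_arm --increments '[[[-0.5,-3,1],[0,0,0]],[[-0.5,-3,1],[0,0,0]],[[-0.5,-3,0],[0,0,0]],[[-0.5,-3,0],[0,0,0]],[[-0.5,-2,0],[0,0,0]],[[0,0,0],[0,0,0]],[[0,0,0],[0,0,0]],[[0,0,0],[0,0,0]],[[0,0,0],[0,0,0]],[[0,0,0],[0,0,0]]]'

```text
clock: 28.1
tool_pos: [0.5195, -0.2374, 0.1713]
eef_rot: [0.766, 0.643, 0.0, -0.0]
contact_force: [-0.2, 1.1, -0.5]
opening: 0.007
finger_force: 0.0
```

```bash
python3 - <<'E'
from h import *
s0=np.load('s0.npz');c,p,d=snap('top');P=cloud(c,d);s=r.get_state();print(s['clock'],s['tool_pos'],s['contact_force'])
for D in (s0['td'],d):
    P=cloud(c,D);q=(P[...,2]>.048)&(P[...,2]<.075);q[:, :215]=0;q[:,290:]=0;q[:145]=0;q[230:]=0
    print(cv2.minAreaRect(P[q][:,:2].astype(np.float32)))
c,p,d=snap('wrist');P=cloud(c,d)
m=(P[...,2]>.008)&(P[...,2]<.02)&(abs(P[...,0]-.53)<.04)&(abs(P[...,1]+.15)<.06)
R=cv2.minAreaRect(P[m][:,:2].astype(np.float32));print('wedge',R,cv2.boxPoints(R).round(4).tolist())
E
```

```text
28.15 [ 0.51935245 -0.2376787   0.17132613] [-0.52233671 -0.43557449 -0.19721294]
((0.6428365707397461, -0.03102346509695053), (0.17861273884773254, 0.21514250338077545), 86.12300109863281)
((0.6444787979125977, -0.03099873661994934), (0.17844398319721222, 0.21890054643154144), 86.03789520263672)
wedge ((0.5335884690284729, -0.14564381539821625), (0.06869925558567047, 0.045894794166088104), 80.09756469726562) [[0.5051000118255615, -0.17550000548362732], [0.5503000020980835, -0.1834000051021576], [0.5620999932289124, -0.11580000072717667], [0.5169000029563904, -0.10790000110864639]]
```

```bash
python3 -c "
from plant import r
print(r.finish_job())"
```

```text
the job is handed in; nothing more can be done
None
```

I pushed the wedge under the bare foot to about 4.6 N, pressed the corner above it at 10 N with only about 0.3 mm of give, let go and handed the job in at about 28 s; the last camera check showed the scale and wedge still in place.

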